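# Pop open the soldering station's tip hatch

### The arm

A 6-joint arm with a two-finger parallel gripper is mounted at the origin on the work surface. World frame = base frame: x ahead of the robot, y to its left, z up, the work surface at z = 0. Lengths are in mm, angles in degrees, forces in N, time in s.
With the tool pointing down it reaches from about 350 to 850 mm from the base axis. Payload 8.1 kg.
Tool frame: the origin (TCP) lies between the finger pads; the fingertips stand 22 mm ahead of it and the grasp point (between the pads) lies 3 mm ahead of it; z points along the fingers, y is the line along which they close (so a half turn about z gives the same grasp; the last joint's range is limited). The gripper opens to 85 mm and grips with 20 to 120 N. Pads are 22 mm wide; open, the fingers measure 114 mm over their backs; the gripper's body (76 mm by 85 mm) begins 54 mm behind the grasp point. The pads swing forward as they close: fully open they stand 13 mm farther back than shut.
Start: joints at [-4.893, 7.471, 85.268, -0, 87.261, -4.893], TCP at [600.005, 0.022, 253.292] pointing down, gripper open.
Joint ranges: [-169.43, 169.43], [-51.17, 129.36], [1.28, 143.12], [-76.62, 256.62], [0, 156.53], [-152.29, 152.29]. Speed limits (degrees/s): [136.94, 136.94, 159.86, 180, 180, 180].

### API

Orientations are given as [roll, pitch, yaw] about the fixed x, y, z axes, in that order (R = Rz(yaw) Ry(pitch) Rx(roll)).
In Python, from bench import r, vision gives the robot as it stands.
- The arm moves only by the tool step_arm, never from a script. Its argument "targets" is a list that holds one entry, the list of rows, each a list of 6 numbers: the shift along the world's x, y, z in mm, then the turn, a rotation vector about the world's x, y, z in rad. In form: [[[x, y, z, rx, ry, rz], ...]]. A call has 1 to 12 rows; each row is the pose to reach, as a shift and turn from the pose commanded when the call began; what a row does not reach only later rows make up. A row lasts 1/12 s, in which the tool goes at most 41.7 mm and 7.16 degrees, less where a joint would pass 70% of its speed; a pose out of reach is approached as far as the arm can. A call with a gripper value outside its range is refused whole. "fingers" is the gripper's target within -1 to 1 (shut at 1, half-way at 0, fully open at -1), set as the call begins (left out, the last holds). The fingers move at their own pace and stop on an object; "newtons" is the grip in N (left out, the last holds). Time passes only in rows, so rows that repeat a pose let the fingers close. It gives the time, the measured TCP pose, the force, the opening and the grip force at its end, in the units of the state.
- r.sense(): the state, without advancing time (a new reading comes with each control period).
- vision.snapshot(name): name is "scene" or "side" or "wrist"; returns a dict with "img" (480x640x3 uint8, blue, green, red), "mtx" (3x3 intrinsics, pixels), "eye" and "attitude" of the camera in the world. Camera axes: x right, y up, looking along -z (the intrinsics and any distortion apply to the point x, -y, -z); pixel columns grow to the right and rows downward; lengths in mm; the calibration is good to about 2 mm. The wrist camera is an equidistant fisheye: a pixel r from the principal point sees the ray r / f radians off the axis. A picture is of the moment at which its call begins. There is no depth.
- r.hand_in(): hands the job in; it is judged then, once.
The state is a dict: "time": time; "joint_pos": joint angles; "qd": joint speeds; "joint_efforts": joint torques, N m; "tool_pos": TCP position; "tcp_rot": TCP orientation; "ft_force": force on the tool from outside, world axes, zero at the start; "wrist_torque": the same for the moment, N m; "finger_gap": finger opening in mm; "grip_force": force on a finger pad.
Only numpy, scipy, OpenCV 4.12 (cv2) and the standard library are available. Lean on these libraries where they do the work, as an engineer would, in place of code of your own. Each camera call takes 0.05 s, during which the arm holds its last target. There are 200 camera calls.

### The job

Open the spare-tip hatch of the soldering station, the wider of the two white units and the one with a round dial on its rear deck: with shut fingers press the hatch down at its thumb mark until it stops, only once, then take the hand away so that the hatch pops up by itself. Keep clear and watch for three seconds that it stays open; do not lift the hatch or push it back down, leave the other unit's hatch shut and leave the things standing around where they are.

Things in the scene. Friction and masses are not known exactly. Their poses are not given: they have to be found in the camera images.
- station: Soldering station, fixed: white box 130 mm deep (x), 110 mm wide (y), 70 mm high. Origin at the centre of its underside; x axis points from the hatch's free front edge to the rear deck, z up. A hatch 85 x 110 mm covers the front of the top, hinged at its rear edge along y (at x = 20 mm, z = 66 mm). The rear deck carries a round black dial 29 mm across, rising to 87 mm.
- station_hatch (a joint): Angle of the station's hatch, rad: 0 shut and latched, negative pressed in (firm stop at about -0.085), positive open (sprung, stops at 1.35, free edge then 150 mm above the bench). Push-push latch: pressed beyond about -0.055 and let go, it springs open within about 1.5 s; pressed all the way down again, it latches shut.
- station_press (a point): Thumb mark: flat grey ring 22 mm across on the hatch's top face, mid-width, 17 mm from the free front edge, 68 mm from the hinge line. The point is on the top face (70 mm above the bench when shut) and moves with the hatch. Pressing here takes 3 to 4 N over 6 mm, then meets the firm stop.
- filter: The other unit, fixed, to be left shut: white box of the same depth and height but 85 mm wide, with seven black vent slots and no dial on its rear deck. Origin and axes as for the station.
- filter_hatch (a joint): Hatch of the other unit, built and latched in the same way (85 x 85 mm): 0 shut, negative pressed in, positive open.
- cup_mid (a point): Paper cup, loose, upside down: 72 mm across at the bench, 92 mm high. The point is at its centre, half-way up.
- jar_mid (a point): Glass jar with a lid, loose: 52 mm across, 75 mm high. The point is at its centre, half-way up.
- brush_grip (a point): Brush, loose, lying flat, 170 mm long. The point is on its handle.
- bowl_mid (a point): Red plastic bowl, loose: 100 mm across the rim, 45 mm high. The point is at its centre, half-way up.
Not all that is in view belongs to the job. What is shaped like the filter but brown is not meant.

How it is judged (in metres and radians):
On the way, in this order (a step that is already met when the one before it is completed fails the run):
1. the station's hatch is pressed in with the fingers (value of joint station_hatch below -0.05 rad and contact force between the fingers and station above 0.5 N), for 0.02 s.
2. the hatch has popped open and stays open for over a second, at rest and with no finger on it (value of joint station_hatch above 1.1 rad and velocity of joint station_hatch below 0.05 rad/s and contact force between the fingers and station below 0.1 N), for 1.2 s.
At the end, for the whole second after the job is handed in: The station's hatch stands open (beyond 1.1 rad) by its own spring, the other unit's hatch is still shut (within -0.03 to 0.05 rad), and cup, jar, brush and bowl are within 20 mm of where they began (value of joint station_hatch above 1.1 rad and value of joint filter_hatch between -0.03 and 0.05 rad and distance of each of cup_mid, jar_mid, brush_grip, bowl_mid from where it was at the start of the episode below 0.02 m); the robot touches nothing.
It fails at once if the fingers push the hatch back down after it has popped (value of joint station_hatch above 0.15 rad and velocity of joint station_hatch below -0.1 rad/s and contact force between the fingers and station above 0.5 N).
It fails at once if the fingers lever, hold or pinch the hatch when it is up (value of joint station_hatch above 1.15 rad and contact force between the fingers and station above 1 N).
It fails at once if the other unit's hatch is pressed in or opened (value of joint filter_hatch below -0.03 rad or value of joint filter_hatch above 0.05 rad).
It fails at once if a bystander is lifted, carried or shoved by more than 20 mm (distance of any of cup_mid, jar_mid, brush_grip, bowl_mid from where it was at the start of the episode above 0.02 m).
It also fails if it takes over 35 s, if anything falls off the work surface, if the arm or the gripper's body presses on something with over 40 N, if the wrist force passes 120 N, or if a joint passes its speed limit or range.

## Working session

There is one attempt and no reset: what is moved stays moved. The work goes in short steps, Python scripts to look and compute and a tool call to move; the robot and the scene stay as the last step left them, time stands still between calls to the robot, and variables do not carry over. Pictures are saved under pics/ and viewed, at most 10 in all, crops included, and the job is handed in when it is done.

Besides the shell and the picture viewer there is one more tool, called after ">>>" as name(argument=value, ...), one argument or row to a line, values as JSON. step_arm: Moves the arm, as the interface text tells. Its arguments: {"type":"object","properties":{"targets":{"type":"array"},"fingers":{"type":"number"},"newtons":{"type":"number"}},"required":["targets"]}

```bash
mkdir -p pics; python3 - <<'E'
from bench import r, vision
import cv2,numpy as np
for n in("scene","side"):
    s=vision.snapshot(n); cv2.imwrite(f"pics/{n}0.png",s["img"]); print(n,s["mtx"],s["eye"],s["attitude"],[k for k in s])
s=r.sense();print(s["time"],s["tool_pos"],s["tcp_rot"],s["ft_force"],s["finger_gap"])
E
```

```text
scene [[534.12753608   0.         317.75930223]
 [  0.         534.12753608 236.1078028 ]
 [  0.           0.           1.        ]] [1179.2102116  -907.49784569  742.65594369] [56.70444146 -0.6810764  32.30476869] ['img', 'mtx', 'eye', 'attitude']
side [[547.42028181   0.         321.79833549]
 [  0.         547.42028181 241.58686318]
 [  0.           0.           1.        ]] [ 204.89389493  994.83748529 1061.95206064] [  47.29886836   -0.27236504 -158.19077602] ['img', 'mtx', 'eye', 'attitude']
0.1 [5.99518027e+02 4.53826332e-02 2.52321067e+02] [-1.79900824e+02 -7.36095075e-03  8.99994931e+01] [-0.01407906  0.12407373  0.46022064] 85.55584543998206
```

View pics/scene0.png

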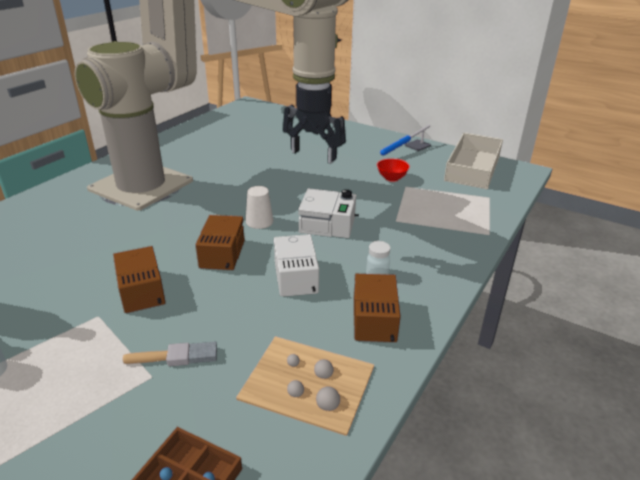

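View pics/side0.png

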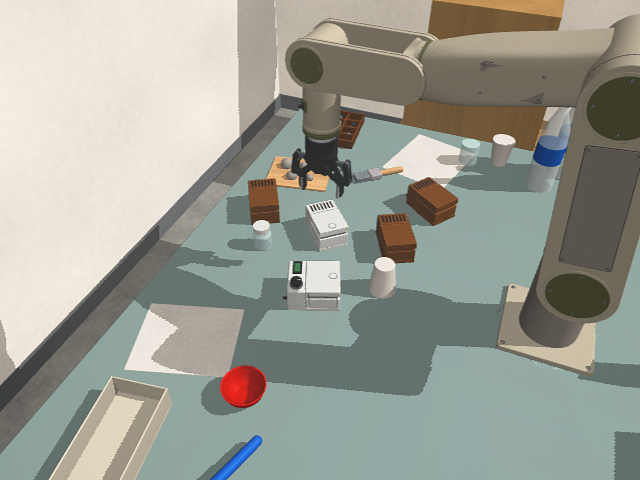

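Candidates in the side view: the white unit at (315,285) has a round dial at (296,282). The narrower white unit with slots is at (327,224), and the brown ones are at (264,200), (396,238) and (432,200). I choose the unit at (315,285), which is (328,212) in the scene view. Its thumb ring is near side (333,276). I'll check this in one close crop.

```bash
python3 - <<'E'
import cv2,numpy as np
a=cv2.imread("pics/side0.png")[240:330,270:410]; b=cv2.imread("pics/scene0.png")[175:265,240:380]
cv2.imwrite("pics/crop.png",np.vstack([cv2.resize(x,None,fx=3.3*1,fy=3.3,interpolation=cv2.INTER_CUBIC) for x in(a,b)]))
E
```

```text
(no output)
```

View pics/crop.png

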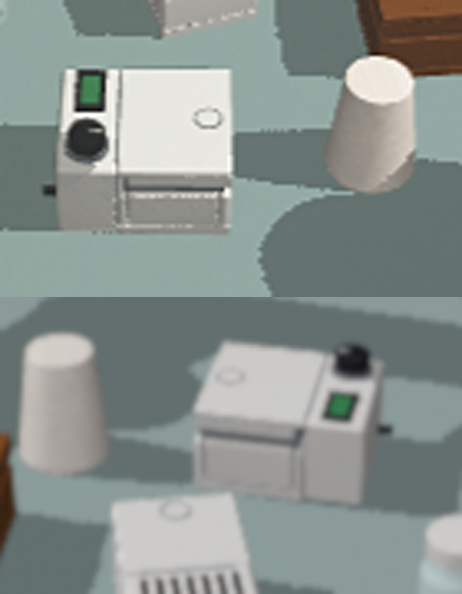

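The crop shows the station with dial, display and hatch. The ring is at side (333,276) and scene (310,199), on the edge facing the cup and robot. The cup stands in front of that edge.

```bash
cat >h.py <<'E'
import numpy as np
from bench import r, vision
from scipy.spatial.transform import Rotation as R
C={"scene":(534.1275,317.759,236.108,[1179.2102,-907.4978,742.6559],[56.70444,-.681076,32.304769]),
"side":(547.4203,321.7983,241.5869,[204.8939,994.8375,1061.952],[47.298868,-.272365,-158.190776])}
def ray(n,p):
    f,cx,cy,e,a=C[n]; d=R.from_euler("xyz",a,degrees=True).apply([(p[0]-cx)/f,-(p[1]-cy)/f,-1]); return np.array(e),d
def onz(n,p,z):
    e,d=ray(n,p); return (e+d*(z-e[2])/d[2]).round(1)
def tri(p,q):
    e,d=ray("scene",p); g,h=ray("side",q); t=np.linalg.lstsq(np.c_[d,-h],g-e,rcond=None)[0]
    a,b=e+t[0]*d,g+t[1]*h; return ((a+b)/2).round(1),np.linalg.norm(a-b).round(1)
E
python3 - <<'E'
from h import *
def s(x,y):return(270+x/3.3,240+y/3.3)
def c(x,y):return(240+x/3.3,175+(y-297)/3.3)
print("ring",tri(c(230,376),s(208,118)),onz("side",s(208,118),70),onz("scene",c(230,376),70))
for n,a,b in(("FarFront",c(195,416),s(232,69)),("FarHinge",c(303,430),s(121,69)),("NearFront",c(222,343),s(232,176)),("NearHinge",c(325,352),s(121,174))):
    print(n,tri(a,b),onz("side",b,70),onz("scene",a,70))
print("cup top",onz("side",s(378,80),92),onz("scene",c(59,350),92))
print("filter ring",onz("scene",c(176,511),70))
E
```

```text
ring (array([527.3, 100.2,  68.5]), np.float64(0.4)) [527.  101.6  70. ] [528.5  97.9  70. ]
FarFront (array([532.1,  40.5,  63.8]), np.float64(3.8)) [528.5  45.3  70. ] [539.9  32.4  70. ]
FarHinge (array([611.6,  70.6,  62.4]), np.float64(0.4)) [608.7  77.8  70. ] [617.8  59.5  70. ]
NearFront (array([490.2, 146.1,  65.9]), np.float64(1.3)) [489.6 149.9  70. ] [493.7 139.6  70. ]
NearHinge (array([567.4, 176.7,  67.2]), np.float64(1.0)) [565.9 178.7  70. ] [570.4 172.4  70. ]
cup top [414.6  35.8  92. ] [417.9  26.6  92. ]
filter ring [600.5 -81.   70. ]
```

The ring comes out at (527.5, 100, 70). Hinge distance (67 mm), edge distance (18 mm) and height all match, and station yaw is about 21.5°. The cup at (416,31) is clear. I'll shut the fingers and go above the mark.

>>> step_arm(
  targets=[
    [[-18,25,0,0,0,0],[-36,50,-10,0,0,0],[-54,75,-30,0,0,0],[-72,100,-50,0,0,0],[-72,100,-75,0,0,0],[-72,100,-100,0,0,0],[-72,100,-120,0,0,0],[-72,100,-120,0,0,0],[-72,100,-120,0,0,0],[-72,100,-120,0,0,0]],
  ],
  fingers=1,
)

```text
time: 0.93
tool_pos: [528.7, 100.0, 134.5]
tcp_rot: [179.9, -0.0, 90.0]
ft_force: [0.3, 0.2, 0.2]
finger_gap: -0.2
grip_force: 0.0
```

```bash
python3 - <<'E'
from h import *
import cv2
o=[]
for n,(x,y) in(("side",(250,180)),("scene",(230,120))):
    o.append(cv2.resize(vision.snapshot(n)["img"][y:y+140,x:x+140],None,fx=2.8,fy=2.8,interpolation=cv2.INTER_CUBIC))
cv2.imwrite("pics/above.png",np.hstack(o))
s=r.sense();print(s["time"],s["tool_pos"],s["ft_force"],s["finger_gap"])
# expected pixel of tip
t=np.array(s["tool_pos"])-[0,0,22]
for n in C:
    f,cx,cy,e,a=C[n]; p=R.from_euler("xyz",a,degrees=True).inv().apply(t-np.array(e)); print(n,cx-f*p[0]/p[2],cy+f*p[1]/p[2])
E
```

```text
1.0333 [529.36239932  99.99321012 135.31163276] [ 1.3132783  -0.38652088 -1.1620715 ] -0.06015067261333913
scene 310.49825068893745 183.6951546281786
side 332.68297546775034 262.8227875315347
```

View pics/above.png

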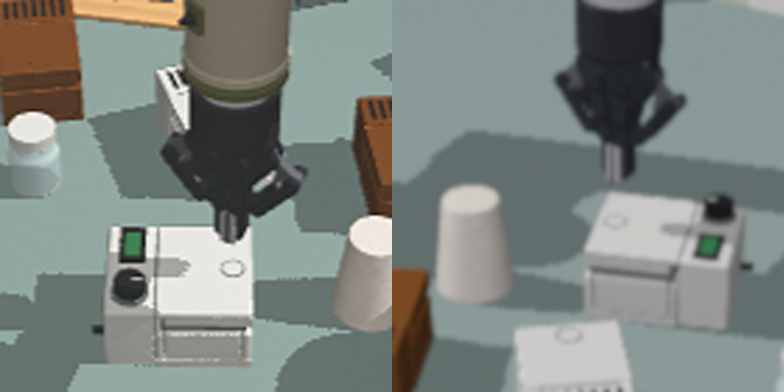

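Tip pixels match the prediction: side (333,265), scene (311,184). The tip is right over the ring, and contact is expected about 42 mm lower.

>>> step_arm(
  targets=[
    [[-1,0,-12,0,0,0],[-1,0,-24,0,0,0],[-1,0,-34,0,0,0],[-1,0,-38,0,0,0],[-1,0,-40,0,0,0],[-1,0,-42,0,0,0],[-1,0,-43,0,0,0],[-1,0,-44,0,0,0],[-1,0,-44,0,0,0],[-1,0,-44,0,0,0]],
  ],
)

```text
time: 1.87
tool_pos: [527.2, 100.1, 89.7]
tcp_rot: [180.0, -0.0, 90.0]
ft_force: [-1.7, -0.2, 2.8]
finger_gap: 0.1
grip_force: 1.9
```

Contact at about 3 N, roughly 2 mm in. Continuing down to the stop in small rows.

>>> step_arm(
  targets=[
    [[0,0,-1,0,0,0],[0,0,-2,0,0,0],[0,0,-3,0,0,0],[0,0,-4,0,0,0],[0,0,-4,0,0,0],[0,0,-4,0,0,0]],
  ],
)

```text
time: 2.37
tool_pos: [527.5, 100.1, 86.4]
tcp_rot: [179.9, -0.0, 90.0]
ft_force: [-5.1, -0.7, 11.0]
finger_gap: -0.1
grip_force: 5.7
```

The force jumped to 11 N at a depth of about 6 mm, so this is the firm stop. I'll take the hand away quickly, straight up first and then back.

>>> step_arm(
  targets=[
    [[0,0,30,0,0,0],[-10,-4,70,0,0,0],[-25,-10,110,0,0,0],[-45,-18,150,0,0,0],[-65,-26,190,0,0,0],[-80,-32,210,0,0,0],[-80,-32,220,0,0,0],[-80,-32,220,0,0,0],[-80,-32,220,0,0,0],[-80,-32,220,0,0,0],[-80,-32,220,0,0,0],[-80,-32,220,0,0,0]],
  ],
)

```text
time: 3.37
tool_pos: [446.6, 68.2, 303.1]
tcp_rot: [-179.8, 0.0, 90.0]
ft_force: [0.4, 0.3, 1.0]
finger_gap: -0.2
grip_force: 0.0
```

>>> step_arm(
  targets=[
    [[0,0,0,0,0,0],[0,0,0,0,0,0],[0,0,0,0,0,0],[0,0,0,0,0,0],[0,0,0,0,0,0],[0,0,0,0,0,0],[0,0,0,0,0,0],[0,0,0,0,0,0],[0,0,0,0,0,0],[0,0,0,0,0,0],[0,0,0,0,0,0],[0,0,0,0,0,0]],
  ],
)

```text
time: 4.37
tool_pos: [447.0, 68.0, 305.3]
tcp_rot: [180.0, 0.0, 90.0]
ft_force: [0.9, -0.3, -0.4]
finger_gap: 0.1
grip_force: 0.0
```

```bash
python3 - <<'E'
from h import *
import cv2
o=[]
for n,(x,y) in(("side",(220,180)),("scene",(220,120))):
    o.append(cv2.resize(vision.snapshot(n)["img"][y:y+170,x:x+200],None,fx=2,fy=2,interpolation=cv2.INTER_CUBIC))
cv2.imwrite("pics/open.png",np.hstack(o))
s=r.sense();print(s["time"],s["tool_pos"],s["ft_force"])
E
```

```text
4.4667 [447.00757557  68.02623108 305.28828255] [-0.97265552  1.13482394  0.48967221]
```

View pics/open.png

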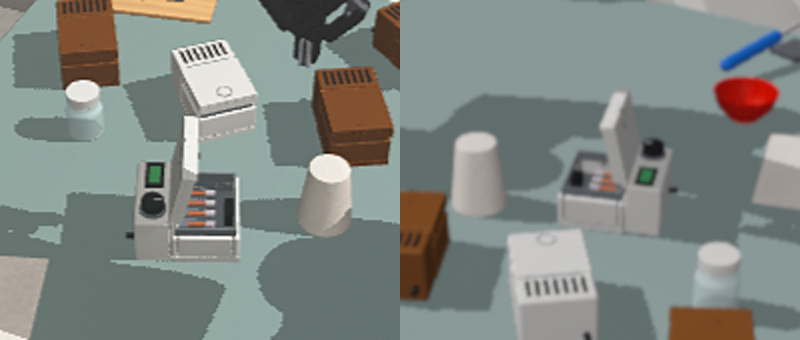

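The station's hatch stands fully open, at side crop (187,160). The filter is shut, and the cup, jar and bowl are where they were. I'll watch for three seconds, compare pictures, then hand in.

>>> step_arm(
  targets=[
    [[0,0,0,0,0,0],[0,0,0,0,0,0],[0,0,0,0,0,0],[0,0,0,0,0,0],[0,0,0,0,0,0],[0,0,0,0,0,0],[0,0,0,0,0,0],[0,0,0,0,0,0],[0,0,0,0,0,0],[0,0,0,0,0,0],[0,0,0,0,0,0],[0,0,0,0,0,0]],
  ],
)

```text
time: 5.47
tool_pos: [447.0, 68.0, 305.3]
tcp_rot: [-180.0, 0.0, 90.0]
ft_force: [0.5, 0.1, 0.0]
finger_gap: -0.2
grip_force: 0.0
```

>>> step_arm(
  targets=[
    [[0,0,0,0,0,0],[0,0,0,0,0,0],[0,0,0,0,0,0],[0,0,0,0,0,0],[0,0,0,0,0,0],[0,0,0,0,0,0],[0,0,0,0,0,0],[0,0,0,0,0,0],[0,0,0,0,0,0],[0,0,0,0,0,0],[0,0,0,0,0,0],[0,0,0,0,0,0]],
  ],
)

```text
time: 6.47
tool_pos: [447.0, 68.0, 305.3]
tcp_rot: [180.0, -0.0, 90.0]
ft_force: [0.3, 0.1, 0.1]
finger_gap: -0.1
grip_force: 0.0
```

>>> step_arm(
  targets=[
    [[0,0,0,0,0,0],[0,0,0,0,0,0],[0,0,0,0,0,0],[0,0,0,0,0,0],[0,0,0,0,0,0],[0,0,0,0,0,0],[0,0,0,0,0,0],[0,0,0,0,0,0],[0,0,0,0,0,0],[0,0,0,0,0,0],[0,0,0,0,0,0],[0,0,0,0,0,0]],
  ],
)

```text
time: 7.47
tool_pos: [447.0, 68.0, 305.3]
tcp_rot: [180.0, -0.0, 90.0]
ft_force: [-0.3, -0.0, -0.5]
finger_gap: -0.2
grip_force: 0.0
```

```bash
python3 - <<'E'
from h import *
import cv2
a=cv2.imread("pics/open.png")
o=[cv2.resize(vision.snapshot(n)["img"][y:y+170,x:x+200],None,fx=2,fy=2,interpolation=cv2.INTER_CUBIC) for n,(x,y) in(("side",(220,180)),("scene",(220,120)))]
d=cv2.absdiff(a,np.hstack(o)).max(2); print("changed px",(d>40).sum(), r.sense()["time"])
if (d>40).sum()<150: print(r.hand_in())
E
```

```text
changed px 0 7.5667
the job is handed in; nothing more can be done
None
```

I pressed the station's hatch once to its stop; it popped open by itself and showed no change over three seconds of watching. The filter hatch looked shut and nothing nearby looked moved, and I handed the job in at about 7.6 s; no verdict was returned.

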